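# Open the topping jar in its block

### The job

Open the square topping jar that stands on the counter. Its lid is too tight to turn while the jar is loose, so keep the jar upright and seat it fully in the empty square well of the wooden block; then twist the lid anticlockwise (seen from above), stop turning as soon as its threads let go, and lift it clear, leaving the jar seated. Finish still holding the lid, level and just above the jar's mouth (a couple of centimetres clear), and leave the other jar, the sugar shaker, the jug and the cup where they stand.

Things in the scene. Friction and masses are not known exactly. Their poses are not given: they have to be found in the camera images.
- jar: the jar to open: clear glass, square, full of chocolate hazelnuts, about 0.36 kg. Body 62 x 62 mm (foot bevelled 3 mm in over the lowest 4 mm), sides upright to 70 mm, shoulder at 78 mm; 102 mm high with its lid. Starts loose on the counter, right or left of the wooden block. Origin: centre of the underside; z up, x and y square to its sides. Any of its four turns fits the well
- jar_mouth (a point): centre of the jar's mouth, 97 mm above its underside, on a neck 45 mm across. Three sloping threads on the neck hold three lugs in the lid: turned anticlockwise against the jar the lid rises about 1 mm, and at 55 degrees (0.95 rad) the lugs come free and it lifts straight off; past 83 degrees (1.45 rad) it is overturned, running on to the next thread at 105
- lid: the jar's bright round metal lid, 59 mm across, 18 mm high, knurled, 0.05 kg; tight: takes about 0.5 N m to turn, so a jar not braced in a well just spins with it. Shut, it carries the jar when lifted by it. Origin: centre of its lower edge, when shut 84 mm above the jar's underside, 6 mm above the shoulder; z up. Shut, its x axis lies along the jar's x axis
- jar_block: light wooden block 100 x 206 x 36 mm screwed to the counter, with two square wells side by side along its y axis, 110 mm apart between centres; the other jar stands in the well on its +y side, the one on its -y side is empty. Origin: centre of the underside; z up, y along its length. Keep clear: at the right of the counter (y below about -0.2) stands a tiered cake stand, loaded to 0.35 m high
- well (a point): centre of the floor of the empty well, 4 mm above the block's underside. The well is 66 x 66 mm, square to the block, 32 mm deep, with a 5 mm 45 degree bevel round its mouth; a jar standing in it can turn only about 4 degrees
- other_jar: an identical closed jar standing in the block's other well (its lid is not to be touched); origin: centre of its underside
- shaker: glass sugar shaker with a chrome top, round, 69 mm across, 158 mm high, standing on the counter on the other side of the block from the jar; origin: centre of its underside
- jug: steel milk jug, 101 x 70 x 90 mm, on the counter at the far left; origin: centre of its underside
- cup: white espresso cup, 59 x 83 x 52 mm, on the counter at the far left, beyond the jug; origin: centre of its underside

How it is judged (in metres and radians):
On the way, in this order (a step that is already met when the one before it is completed fails the run):
1. the jar stands fully down in the empty well, upright, its lid still screwed shut (turned less than 0.3 rad) (horizontal distance between jar and well below 0.006 m and z of jar in the frame of well below 0.003 m and angle between jar's own z axis and vertical below 0.06 rad and z of lid in the frame of jar below 0.088 m and angle between the x axis of lid and the x axis of jar, either way round below 0.3 rad), for 0.2 s.
2. with the jar down in the well the lid has been turned until its threads let go (more than 0.85 rad), still on the neck (horizontal distance between jar and well below 0.006 m and z of jar in the frame of well below 0.005 m and z of lid in the frame of jar below 0.095 m and angle between the x axis of lid and the x axis of jar, either way round above 0.85 rad), for 0.1 s.
At the end, for the whole second after the job is handed in: The gripper still holds the lid, at rest, within 11 degrees of level, its lower edge 4 to 50 mm above the jar's mouth and within 20 mm of its axis, lid and robot clear of the jar; the jar stands upright in the well, its underside within 3 mm of the floor and 6 mm of the centre (contact force between the fingers and lid above 1 N and contact force between each of lid, the arm, the fingers and jar below 0.05 N and z of lid in the frame of jar_mouth between 0.004 and 0.05 m and horizontal distance between lid and jar_mouth below 0.02 m and angle between lid's own z axis and vertical below 0.2 rad and linear speed of lid below 0.02 m/s and horizontal distance between jar and well below 0.006 m and z of jar in the frame of well below 0.003 m and angle between jar's own z axis and vertical below 0.06 rad); the arm keeps its last pose, push and grip.
It fails at once if the jar is tipped more than about 35 degrees (angle between jar's own z axis and vertical above 0.6 rad).
It fails at once if the lid is turned on past 83 degrees (1.45 rad) while still on the neck (z of lid in the frame of jar below 0.092 m and angle between the x axis of lid and the x axis of jar, either way round above 1.45 rad).
It fails at once if the other jar is moved more than 15 mm (distance of other_jar from where it was at the start of the episode above 0.015 m).
It fails at once if the shaker, the jug or the cup is moved more than 25 mm or knocked over (distance of any of shaker, jug, cup from where it was at the start of the episode above 0.025 m or angle between shaker's own z axis and vertical above 0.3 rad).
It also fails if it takes over 61 s, if anything falls off the work surface, if the arm or the gripper's body presses on something with over 40 N, if the wrist force passes 120 N, or if a joint passes its speed limit or range.

### The arm

A 6-joint arm with a two-finger parallel gripper is mounted at the origin on a cart in front of the work surface, level with it; the furniture and walls round the work are solid. World frame = base frame: x ahead of the robot, y to its left, z up, the work surface at z = 0. Lengths are in m, angles in degrees, forces in N, time in s.
With the tool pointing down it reaches from about 0.3 to 0.75 m from the base axis. Payload 8.5 kg.
Tool frame: the origin (TCP) lies between the finger pads; the fingertips stand env.finger_overhang ahead of it and the grasp point (between the pads) lies 2 mm behind it (env.finger_overhang is the distance from the TCP to the fingertips, in m); z points along the fingers, y is the line along which they close (so a half turn about z gives the same grasp; the last joint's range is limited). The gripper opens to 85 mm and grips with 20 to 120 N. Pads are 22 mm wide; open, the fingers measure 114 mm over their backs; the gripper's body (76 mm by 85 mm) begins 54 mm behind the grasp point. The pads swing forward as they close: fully open they stand 13 mm farther back than shut.
Start: joints at [-78.341, 21.807, 74.336, -0, 83.858, -12.336], TCP at [0.224, -0.502, 0.21] pointing down, gripper open.
Joint ranges: [-178.18, 178.18], [-50.72, 133.34], [12.68, 142.11], [-81.47, 261.47], [9.98, 163.14], [-165.26, 165.26]. Speed limits (degrees/s): [136.94, 136.94, 180, 180, 180, 180].

### API

Orientations are given as a 3x3 rotation matrix whose columns are the frame's x, y, z axes.
In Python, from rig import env gives the robot as it stands. The module is installed in compiled form; this text tells all that it offers.
- The arm moves only by the tool jog_arm, never from a script. Its arguments are lists of equal length, an entry for each row: "hand": the finger opening in m, from 0 to 0.0854; "travel": the shift along the world's x, y, z in m, a list of three; "yaw": the turn about the world's z in rad. A call has exactly 5 rows; each row shifts and turns the commanded pose from where the row before left it; what a row does not reach is not made up. A row lasts 1/8 s, in which the tool goes at most 62.5 mm and 10.7 degrees, less where a joint would pass 70% of its speed; a pose out of reach is approached as far as the arm can. A call is refused whole if a number of a shift passes 0.0625 or a number of a turn 0.188, either way. A call with a gripper value outside its range is refused whole. The fingers move at their own pace and stop on an object; "grip_force" is the grip in N (left out, the last holds). Time passes only in rows, so rows that do not move let the fingers close, or fill a call up. It gives the time, the measured TCP pose, the force, the opening and the grip force at its end, in the units of the state.
- env.observe(): the state, without advancing time (a new reading comes with each control period).
- env.get_image(name): name is "side" or "top" or "wrist"; returns the picture (384x512x3 uint8, red, green, blue); there is no depth.
- env.calibration(name): a dict with "fx", "fy", "cx", "cy" (pixels), "position" and "rotation" of the camera in the world; the wrist camera has in their place "hand_eye" (4x4, takes a point from camera to tool coordinates, whose origin is the TCP and whose axes are the flange's). Camera axes: x right, y down, z forward; pixel columns grow to the right and rows downward; lengths in m; the calibration is good to about 2 mm. The wrist camera is an equidistant fisheye: a pixel r from the principal point sees the ray r / f radians off the axis. A picture is of the moment at which its call begins: read the wrist's pose just before it. calibration takes no time and is no camera call.
- env.close_job(): hands the job in; it is judged then, once.
The state is a dict: "time_s": time; "q": joint angles; "qvel": joint speeds; "joint_efforts": joint torques, N m; "position": TCP position; "tool_rot": TCP orientation; "ft_force": force on the tool from outside, world axes, zero at the start; "wrist_torque": the same for the moment, N m; "grip_width": finger opening in m; "gripper_force": force on a finger pad.
Only numpy, scipy, OpenCV 4.12 (cv2) and the standard library are available. Lean on these libraries where they do the work, as an engineer would, in place of code of your own. Each camera call takes 0.05 s, during which the arm holds its last target. There are 200 camera calls.

## Working session

There is one attempt and no reset: what is moved stays moved. The work goes in short steps, Python scripts to look and compute and a tool call to move; the robot and the scene stay as the last step left them, time stands still between calls to the robot, and variables do not carry over. Pictures are saved under pics/ and viewed, at most 10 in all, crops included, and the job is handed in when it is done.

Besides the shell and the picture viewer there is one more tool, called by a JSON object that holds its "op" and its "data", one argument or row to a line. jog_arm: Moves the arm, as the interface text tells. Its arguments: {"type":"object","properties":{"hand":{"type":"array"},"travel":{"type":"array"},"yaw":{"type":"array"},"grip_force":{"type":"number"}},"required":["hand","travel","yaw"]}

```bash
mkdir -p pics; ls; python3 - <<'E'
from rig import env
import cv2,numpy as np
for n in("side","top"):
    cv2.imwrite(f"pics/{n}0.png",env.get_image(n)[:,:,::-1]); print(n,env.calibration(n))
print(env.calibration("wrist"),env.finger_overhang)
o=env.observe();print(o)
E
```

```text
pics
side {'fx': 390.61101980563234, 'fy': 390.61101980563234, 'cx': 255.59486178155439, 'cy': 190.20522342609277, 'position': array([0.12486017, 1.1953752 , 0.77270653]), 'rotation': array([[-0.92524563, -0.20614251,  0.31847415],
       [-0.37922944,  0.52531285, -0.76172925],
       [-0.01027378, -0.82556143, -0.56421872]])}
top {'fx': 467.9454733436083, 'fy': 467.9454733436083, 'cx': 261.57695942533525, 'cy': 200.90398753176163, 'position': array([0.19207084, 0.26904993, 1.60404436]), 'rotation': array([[-0.03050364, -0.97446606,  0.22245318],
       [-0.99953026,  0.03039831, -0.00389829],
       [-0.00296345, -0.2224676 , -0.97493558]])}
{'fx': 297.3186396354542, 'fy': 297.3186396354542, 'cx': 256.5659727047552, 'cy': 187.68268738815564, 'hand_eye': array([[ 4.13854464e-04, -9.53937623e-01, -3.00004733e-01,
         7.73796378e-02],
       [ 9.99999719e-01,  2.07444959e-04,  7.19871299e-04,
         1.23209305e-03],
       [-6.24477847e-04, -3.00004946e-01,  9.53937441e-01,
        -1.63284913e-01],
       [ 0.00000000e+00,  0.00000000e+00,  0.00000000e+00,
         1.00000000e+00]])} 0.017
{'time_s': 0.1, 'q': array([-7.83391596e+01,  2.18389709e+01,  7.43804445e+01,  1.89563455e-03,
        8.38585599e+01, -1.23336287e+01]), 'qvel': array([-0.04048009, -0.0979242 , -0.16583521, -0.07781256,  0.08150184,
       -0.07526317]), 'joint_efforts': array([ 5.35443090e-03, -4.49220836e+01, -2.31656277e+01, -7.03514252e-05,
        3.65362401e-03, -1.66510358e-06]), 'position': array([ 0.22362084, -0.50216406,  0.20925609]), 'tool_rot': array([[ 9.13586204e-01,  4.06645040e-01, -2.42851355e-04],
       [ 4.06644984e-01, -9.13585279e-01,  1.33948680e-03],
       [ 3.22830240e-04, -1.32249095e-03, -9.99999073e-01]]), 'ft_force': array([0.38382778, 0.80643731, 0.76991861]), 'wrist_torque': array([-0.00960741,  0.02184677,  0.03384855]), 'gripper_force': 0.0, 'grip_width': 0.0857700703577943}
```

View pics/side0.png

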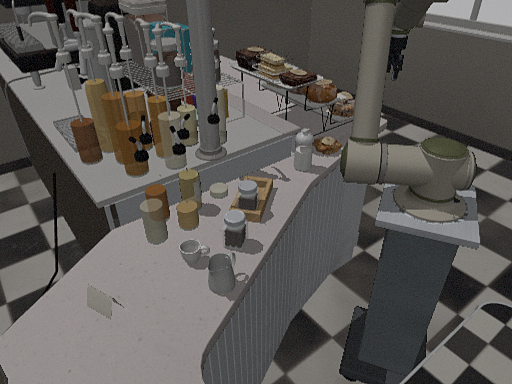

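View pics/top0.png

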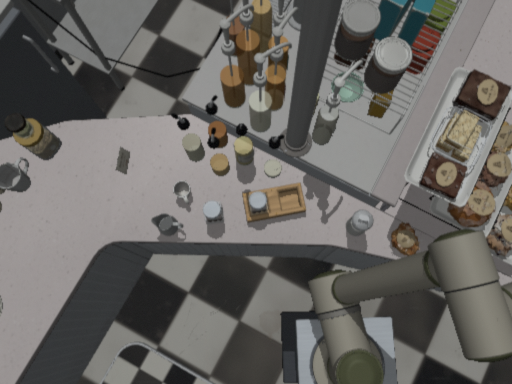

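The side view shows the jar at (234,228), left of the block, and the other jar at (248,195). In the top view the jar lid is at (212,211), the other lid at (258,201) and the empty well near (291,201). The shaker is at (361,222), the jug at (167,224) and the cup at (183,190).

```bash
cat > h.py <<'E'
from rig import env
import cv2,numpy as np
def ray(n,u,v,o=None):
    c=env.calibration(n)
    if n=="wrist":
        d=np.array([u-c["cx"],v-c["cy"]]);r=np.hypot(*d);t=r/c["fx"]
        k=np.r_[np.sin(t)*d/max(r,1e-9),np.cos(t)]
        R=o["tool_rot"];H=c["hand_eye"]
        return o["position"]+R@H[:3,3],R@H[:3,:3]@k
    k=np.array([(u-c["cx"])/c["fx"],(v-c["cy"])/c["fy"],1])
    return c["position"],c["rotation"]@k
def onplane(n,u,v,z,o=None):
    p,d=ray(n,u,v,o); return p+d*(z-p[2])/d[2]
def proj(P,o):
    c=env.calibration("wrist");H=c["hand_eye"]
    k=H[:3,:3].T@(o["tool_rot"].T@(np.asarray(P)-o["position"])-H[:3,3])
    t=np.arctan2(np.hypot(k[0],k[1]),k[2]);s=c["fx"]*t/max(np.hypot(k[0],k[1]),1e-9)
    return np.array([c["cx"]+k[0]*s,c["cy"]+k[1]*s])
E
python3 - <<'E'
from h import *
for n,u,v,z in [("jar",212,211,.102),("other",258,201,.106),("well",291,201,.036),("shaker",361,222,.12),("jug",167,224,.05),("cup",183,190,.03),("cake",470,180,.1),("cake2",410,180,.1),("bowl",404,239,.03)]:
    print(n,onplane("top",u,v,z).round(3))
for n,u,v,z in [("jar",234,215,.102),("other",248,186,.106)]: print(n,onplane("side",u,v,z).round(3))
for u,v in [(243,193),(301,185),(305,214),(247,222)]: print(onplane("top",u,v,.036).round(3))
im=cv2.imread("pics/top0.png")[160:260,140:390]
cv2.imwrite("pics/c1.png",cv2.resize(im,None,fx=3.2,fy=3.2,interpolation=cv2.INTER_CUBIC))
E
```

```text
jar [0.506 0.426 0.102]
other [0.534 0.275 0.106]
well [0.546 0.162 0.036]
shaker [ 0.451 -0.055  0.12 ]
jug [0.477 0.584 0.05 ]
cup [0.599 0.534 0.03 ]
cake [ 0.585 -0.432  0.1  ]
cake2 [ 0.591 -0.233  0.1  ]
bowl [ 0.404 -0.215  0.03 ]
jar [0.513 0.425 0.102]
other [0.532 0.283 0.106]
[0.58  0.326 0.036]
[0.602 0.125 0.036]
[0.499 0.116 0.036]
[0.478 0.315 0.036]
```

View pics/c1.png

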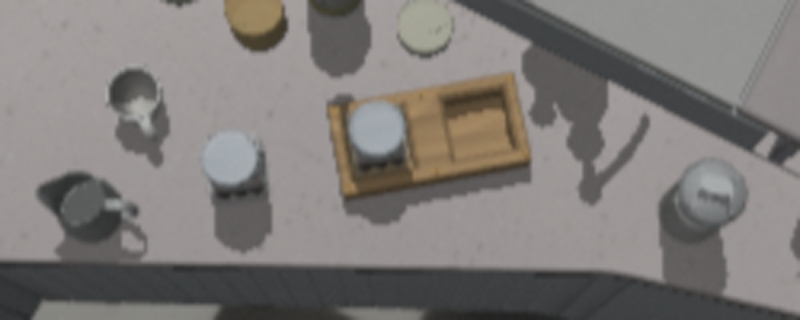

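{"op": "jog_arm", "data": {
  "hand": [0.085,0.085,0.085,0.085,0.085],
  "travel": [
    [0.02,0.03,0.02],
    [0.02,0.06,0.02],
    [0.02,0.062,0],
    [0.02,0.062,0],
    [0.02,0.062,0]
  ],
  "yaw": [0,0,0,0,0]
}}

```text
time_s: 0.72
position: [0.3202, -0.2354, 0.2485]
tool_rot: [[0.914, 0.406, -0.0], [0.406, -0.914, 0.0], [0.0, -0.0, -1.0]]
ft_force: [0.3, 0.1, 0.6]
grip_width: 0.0851
gripper_force: 0.0
```

{"op": "jog_arm", "data": {
  "hand": [0.085,0.085,0.085,0.085,0.085],
  "travel": [
    [0.02,0.062,0],
    [0.02,0.062,0],
    [0.02,0.062,0],
    [0.02,0.062,0],
    [0.02,0.062,0]
  ],
  "yaw": [0,0,0,0,0]
}}

```text
time_s: 1.35
position: [0.4162, 0.0621, 0.2487]
tool_rot: [[0.914, 0.407, 0.0], [0.407, -0.914, -0.0], [0.0, 0.0, -1.0]]
ft_force: [2.2, -0.8, 0.3]
grip_width: 0.0852
gripper_force: 0.0
```

{"op": "jog_arm", "data": {
  "hand": [0.085,0.085,0.085,0.085,0.085],
  "travel": [
    [0.02,0.062,0],
    [0.02,0.062,0],
    [0.02,0.062,0],
    [0.02,0.06,0],
    [0,0.04,0]
  ],
  "yaw": [0,0,0,0,0]
}}

```text
time_s: 1.98
position: [0.4936, 0.3401, 0.2475]
tool_rot: [[0.913, 0.408, -0.001], [0.408, -0.913, -0.001], [-0.001, -0.0, -1.0]]
ft_force: [-0.9, -0.1, -0.7]
grip_width: 0.0848
gripper_force: 0.0
```

{"op": "jog_arm", "data": {
  "hand": [0.085,0.085,0.085,0.085,0.085],
  "travel": [
    [0,0.02,0],
    [0,0,0],
    [0,0,0],
    [0,0,0],
    [0,0,0]
  ],
  "yaw": [0,0,0,0,0]
}}

```text
time_s: 2.6
position: [0.4935, 0.3569, 0.249]
tool_rot: [[0.914, 0.406, 0.0], [0.406, -0.914, 0.0], [0.0, 0.0, -1.0]]
ft_force: [0.7, 0.5, 0.2]
grip_width: 0.0851
gripper_force: 0.0
```

```bash
python3 - <<'E'
from h import *
import pickle
o=env.observe();im=env.get_image("wrist")[:,:,::-1];pickle.dump((o,im),open("w1.pkl","wb"))
cv2.imwrite("pics/w1.png",cv2.resize(im,None,fx=1.5,fy=1.5,interpolation=cv2.INTER_CUBIC));print(o["position"])
for p in [(.51,.425,.102),(.545,.165,.004),(.532,.278,.106)]: print(proj(p,o))
E
```

```text
[0.49352813 0.3569204  0.24898109]
[202.548664   130.87129397]
[385.02627691 175.05328035]
[336.06311358 168.33284818]
```

View pics/w1.png

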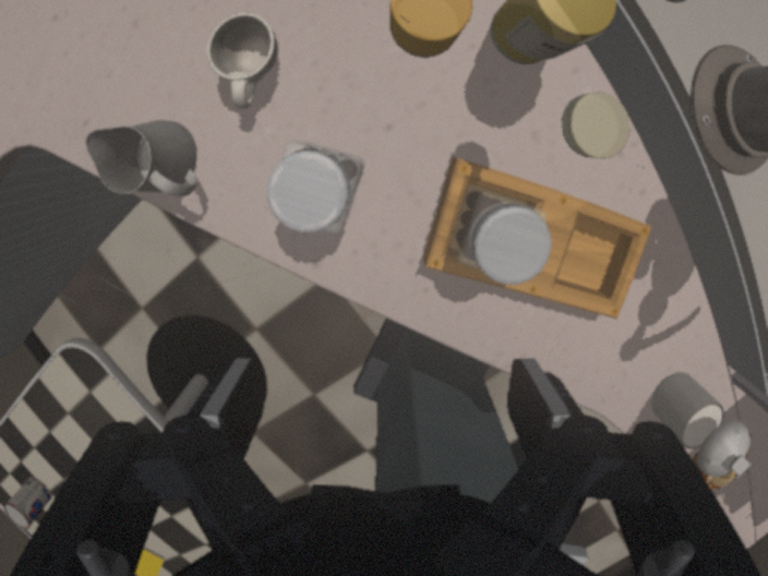

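The wrist view (×1.5 pixels) shows the jar lid at (308,190) and the other lid at (511,243). The block top corners are at (460,157), (650,228), (614,316) and (428,265). The jar's shoulder edge runs from about (290,143) to (362,158).

```bash
python3 - <<'E'
from h import *
import pickle
o,im=pickle.load(open("w1.pkl","rb"))
W=lambda u,v,z:onplane("wrist",u/1.5,v/1.5,z,o)[:2]
print("lid",W(308,190,.102),"other",W(511,243,.106))
B=[W(*p,.036) for p in [(460,157),(650,228),(614,316),(428,265)]]
for i in range(4):
    e=B[(i+1)%4]-B[i];print(B[i].round(4),np.linalg.norm(e).round(4),np.degrees(np.arctan2(e[1],e[0])).round(1))
c=np.mean(B,0);print("centre",c)
cr=im[75:180,165:260]
a=cv2.resize(cr,(760,840)[::1],interpolation=cv2.INTER_CUBIC)[:600]
b=im[95:220,280:440]
cv2.imwrite("pics/j1.png",cv2.convertScaleAbs(a,alpha=1.6))
E
```

```text
lid [0.51530149 0.42393244] other [0.54043782 0.27655406]
[0.5827 0.3258] 0.2018 -82.0
[0.6109 0.1259] 0.0948 -173.2
[0.5168 0.1147] 0.1982 98.9
[0.486  0.3105] 0.0979 9.0
centre [0.54913116 0.21922138]
```

View pics/j1.png

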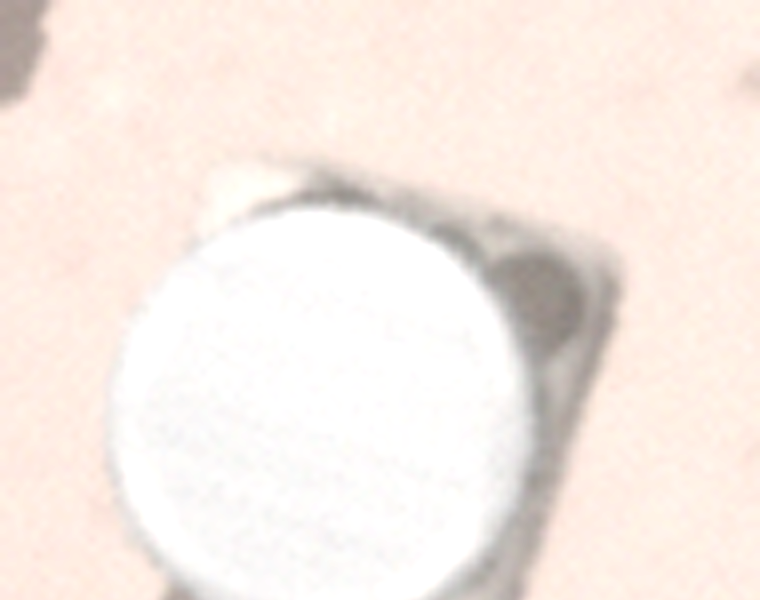

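{"op": "jog_arm", "data": {
  "hand": [0.085,0.085,0.085,0.085,0.085],
  "travel": [
    [0.01,0.034,0],
    [0.0105,0.0335,0],
    [0,0,-0.04],
    [0,0,-0.03],
    [0,0,0]
  ],
  "yaw": [0,0,0,0,0]
}}

```text
time_s: 3.28
position: [0.5131, 0.4245, 0.1766]
tool_rot: [[0.914, 0.406, -0.004], [0.406, -0.914, -0.002], [-0.005, 0.0, -1.0]]
ft_force: [-0.5, -0.5, 1.2]
grip_width: 0.0848
gripper_force: 0.0
```

```bash
python3 - <<'E'
from h import *
import pickle
o=env.observe();im=env.get_image("wrist")[:,:,::-1];pickle.dump((o,im),open("w2.pkl","wb"))
print(o["position"],proj((.514,.4245,.102),o))
cv2.imwrite("pics/w2.png",cv2.resize(im[:, 100:420],None,fx=1.56,fy=1.56,interpolation=cv2.INTER_CUBIC))
E
```

```text
[0.51310858 0.42450629 0.1765873 ] [255.28058591 189.27725778]
```

View pics/w2.png

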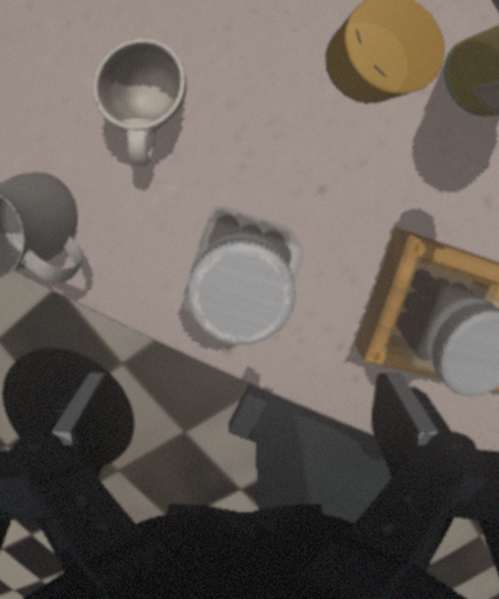

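The lid centre is at (242,292) in the crop, which is (255,187) in the full image. That agrees with my prediction to about 2 px. The jar's shoulder edge runs from (217,208) to (299,242).

```bash
python3 - <<'E'
from h import *
import pickle
o,im=pickle.load(open("w2.pkl","rb"))
W=lambda u,v,z:onplane("wrist",u/1.56+100,v/1.56,z,o)[:2]
print("lid",W(242,292,.102))
A=W(217,208,.072);B=W(299,242,.072);e=B-A;print(A,B,np.linalg.norm(e),np.degrees(np.arctan2(e[1],e[0])))
a=W(405,228,.036);b=W(358,362,.036);e=b-a;print(a,b,np.linalg.norm(e),np.degrees(np.arctan2(e[1],e[0])))
# line-segments near jar & block
o1,i1=pickle.load(open("w1.pkl","rb"))
lsd=cv2.createLineSegmentDetector()
for nm,oo,ii,box in(("w2",o,im,(200,320,110,240)),("w2b",o,im,(320,430,130,260)),("w1",o1,i1,(170,260,80,170)),("w1b",o1,i1,(280,440,95,215))):
    z=.036 if nm.endswith("b") else .071
    for l in lsd.detect(cv2.cvtColor(np.ascontiguousarray(ii),cv2.COLOR_BGR2GRAY))[0][:,0]:
        u=l[[0,2]];v=l[[1,3]]
        if np.hypot(u[1]-u[0],v[1]-v[0])>16 and (u>box[0]).all() and (u<box[1]).all() and (v>box[2]).all() and (v<box[3]).all():
            p,q=[onplane("wrist",u[k],v[k],z,oo)[:2] for k in(0,1)]
            print(nm,l.round(0),p.round(3),q.round(3),"mod90",round(np.degrees(np.arctan2(*(q-p)[::-1]))%90,1),round(np.linalg.norm(q-p),3))
E
```

```text
lid [0.51563835 0.42536681]
[0.54762615 0.45551738] [0.54884634 0.40343266] 0.05209900930898556 -88.6579786008221
[0.58429415 0.33331662] [0.48150832 0.31621596] 0.1041986573446477 -170.55411542383823
w2 [264. 155. 242. 156.] [0.538 0.426] [0.529 0.445] mod90 26.4 0.021
w2 [278. 163. 263. 156.] [0.537 0.412] [0.537 0.428] mod90 88.0 0.016
w2 [230. 211. 251. 221.] [0.474 0.434] [0.473 0.411] mod90 87.0 0.023
w2 [241. 134. 285. 148.] [0.548 0.454] [0.552 0.412] mod90 5.6 0.043
w2 [241. 156. 223. 174.] [0.529 0.446] [0.506 0.455] mod90 68.7 0.024
w2 [221. 193. 230. 211.] [0.488 0.449] [0.475 0.435] mod90 48.1 0.02
w2 [214. 200. 219. 182.] [0.479 0.453] [0.497 0.455] mod90 7.8 0.019
w2 [230. 223. 217. 212.] [0.463 0.429] [0.469 0.445] mod90 69.7 0.017
w2 [260. 219. 275. 211.] [0.479 0.404] [0.492 0.393] mod90 52.1 0.017
w2 [226. 158. 233. 138.] [0.521 0.458] [0.541 0.459] mod90 2.5 0.02
w2 [278. 154. 253. 148.] [0.544 0.415] [0.541 0.438] mod90 9.2 0.023
w2 [276. 211. 287. 193.] [0.493 0.393] [0.514 0.392] mod90 86.2 0.021
w2b [322. 231. 353. 142.] [0.479 0.325] [0.585 0.342] mod90 9.0 0
[... 2170 characters left out ...]
.031
w1b [295. 177. 297. 159.] [0.491 0.298] [0.513 0.307] mod90 21.4 0.024
w1b [385. 140. 403. 147.] [0.589 0.207] [0.593 0.178] mod90 8.3 0.03
w1b [341. 192. 400. 208.] [0.498 0.231] [0.515 0.132] mod90 9.5 0.1
w1b [392. 134. 427. 147.] [0.602 0.202] [0.612 0.14 ] mod90 9.1 0.063
w1b [317. 140. 309. 161.] [0.548 0.293] [0.518 0.291] mod90 3.7 0.03
w1b [422. 184. 434. 152.] [0.562 0.119] [0.612 0.126] mod90 7.9 0.051
w1b [421. 187. 411. 211.] [0.557 0.117] [0.517 0.111] mod90 7.9 0.04
w1b [329. 112. 350. 119.] [0.587 0.295] [0.591 0.267] mod90 9.0 0.029
w1b [351. 119. 372. 126.] [0.591 0.265] [0.597 0.233] mod90 10.0 0.032
w1b [344. 134. 323. 127.] [0.571 0.264] [0.566 0.294] mod90 8.0 0.03
```

{"op": "jog_arm", "data": {
  "hand": [0.085,0.085,0.085,0.085,0.085],
  "travel": [
    [0.002,0.001,-0.02],
    [0,0,-0.03],
    [0,0,-0.02],
    [0,0,-0.0075],
    [0,0,0]
  ],
  "yaw": [0,0,0,0,0]
}}

```text
time_s: 3.95
position: [0.5164, 0.4264, 0.1024]
tool_rot: [[0.914, 0.407, 0.001], [0.407, -0.914, 0.001], [0.002, -0.0, -1.0]]
ft_force: [-0.5, -0.4, 0.8]
grip_width: 0.0854
gripper_force: 0.0
```

{"op": "jog_arm", "data": {
  "hand": [0.03,0.03,0.03,0.03,0.03],
  "travel": [
    [0,0,0],
    [0,0,0],
    [0,0,0],
    [0,0,0],
    [0,0,0]
  ],
  "yaw": [0,0,0,0,0],
  "grip_force": 80
}}

```text
time_s: 4.58
position: [0.5158, 0.4262, 0.1012]
tool_rot: [[0.914, 0.407, 0.0], [0.407, -0.914, 0.0], [0.0, -0.0, -1.0]]
ft_force: [-0.0, 1.0, 0.3]
grip_width: 0.0301
gripper_force: 0.0
```

```bash
python3 - <<'E'
from h import *
import pickle
print({k:env.observe()[k] for k in("position","ft_force","wrist_torque","grip_width","gripper_force")})
o=env.observe();im=env.get_image("wrist")[:,:,::-1];pickle.dump((o,im),open("w3.pkl","wb"))
s=env.get_image("side")[:,:,::-1]
a=cv2.resize(s[160:260,180:300],(600,500),interpolation=cv2.INTER_CUBIC)
b=cv2.resize(im[100:300,180:340][:, :],(400,500))[:,100:300]
cv2.imwrite("pics/g.png",np.hstack([a,b]))
E
```

```text
{'position': array([0.51583321, 0.42618679, 0.10120435]), 'ft_force': array([-0.04106803,  0.99338721,  0.28039706]), 'wrist_torque': array([ 0.02643639, -0.03974144,  0.06754974]), 'grip_width': 0.03010464315510352, 'gripper_force': 0.0}
```

View pics/g.png

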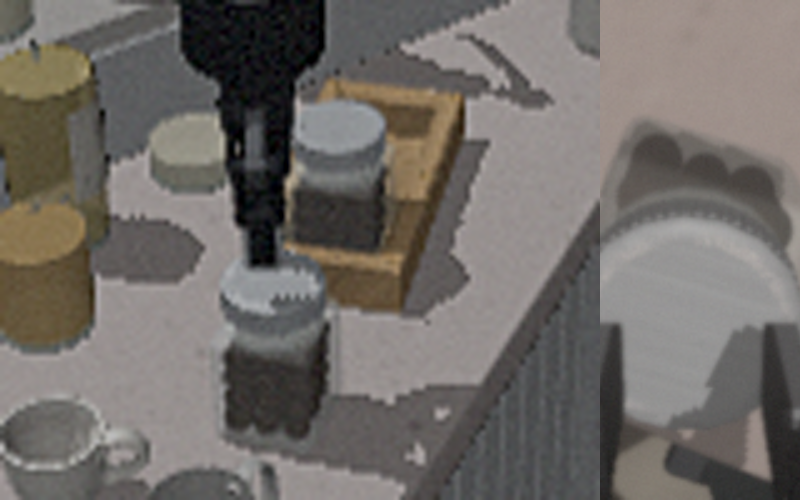

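The fingers closed to 30 mm with no contact. In the side crop their tips, at about (262,262), end over the lid top, so they are above the lid. I'll measure the tip height.

```bash
python3 - <<'E'
from h import *
import pickle
o,im=pickle.load(open("w3.pkl","rb"))
c,d=ray("side",180+262/5,160+265/5)
ty=o["tool_rot"][:,1];P=o["position"]
for off in(.015,.03):
    q=P-ty*off; t=(q[1]-c[1])/d[1]; print(off,q,c+d*t)
print("lid top ctr",onplane("side",180+272/5,160+283/5,.102),"base",onplane("side",235,246,0))
print("tcp px",proj(P,o),"tips px",[proj(P+s*ty*.015+np.array([0,0,-.017]),o) for s in(1,-1)],"open",[proj(P+s*ty*.0425+np.array([0,0,-.017+.013]),o) for s in(1,-1)])
g=cv2.cvtColor(np.ascontiguousarray(im),cv2.COLOR_BGR2GRAY)
for r in range(215,256,6): print(r,g[r,190:330:4])
E
```

```text
0.015 [0.50973324 0.43989045 0.10120442] [0.51018237 0.43989045 0.12040012]
0.03 [0.50363326 0.45359411 0.10120449] [0.50319305 0.45359411 0.13223223]
lid top ctr [0.50896486 0.43132691 0.102     ] base [0.50782618 0.43956154 0.        ]
tcp px [254.31274259 228.66772855] tips px [array([277.21412422, 217.58880081]), array([231.76321783, 217.56143475])] open [array([322.01501078, 225.29568926]), array([186.89452521, 225.19790956])]
215 [146 146 148 148 147 125 157 171 153 152 149 149 150 152 149 152 152 153
 152 151 149 149 152 148 147 164 150 129 148 146 149 146 148 150 147]
221 [147 142 146 147 144 145 151 155 149 150 150 149 151 149 149 149 151 150
 150 149 151 152 152 152 149 151 159 144 144 149 147 146 148 147 148]
227 [144 146 145 149 124 147 154 146 144 143 149 147 150 152 150 149 150 151
 150 150 150 148 147 150 148 147 142 139 130 144 146 145 145 147 147]
233 [145 145 149 145 119 149 100  84  84  52 142 147 149 149 145 151 150 148
 152 151 149 104 101 101  57  75  85  88 140 146 141 146 148 147 145]
239 [144 144 143 131  56  61  81  87  74  54 141 147 144 144 147 149 149 150
 147 148 109 103 104 103  56  56  86  85  73  66 114 145 146 145 145]
245 [142 143 120  50  52  69  84  85  54  53 138 147 149 149 149 148 147 146
 149 125  98 104 101 100  51  50  81  85  81  51  47  81 143 140 149]
251 [ 80 102  54  51  50  80  83  83  51  49 136 150 148 148 145 149 148 149
 143 102 102 101 100  98  47  48  69  87  82  58  50  49 137 145 143]
```

The tips sit about 20 mm behind the TCP according to both views, not 17 mm ahead of it. I'll reopen, go lower while watching the force, and close again.

{"op": "jog_arm", "data": {
  "hand": [0.085,0.085,0.085,0.085,0.085],
  "travel": [
    [0,0,0],
    [0,0,0],
    [0,0,0],
    [0,0,0],
    [0,0,0]
  ],
  "yaw": [0,0,0,0,0]
}}

```text
time_s: 5.3
position: [0.5158, 0.4262, 0.1012]
tool_rot: [[0.914, 0.407, -0.0], [0.407, -0.914, -0.0], [-0.0, 0.0, -1.0]]
ft_force: [-0.0, -0.6, -0.4]
grip_width: 0.085
gripper_force: 0.0
```

{"op": "jog_arm", "data": {
  "hand": [0.085,0.085,0.085,0.085,0.085],
  "travel": [
    [0,0,-0.006],
    [0,0,-0.006],
    [0,0,-0.006],
    [0,0,-0.006],
    [0,0,0]
  ],
  "yaw": [0,0,0,0,0]
}}

```text
time_s: 5.92
position: [0.5156, 0.426, 0.0765]
tool_rot: [[0.914, 0.407, -0.001], [0.407, -0.914, -0.001], [-0.001, 0.0, -1.0]]
ft_force: [0.4, -0.3, -0.6]
grip_width: 0.085
gripper_force: 0.0
```

{"op": "jog_arm", "data": {
  "hand": [0.05,0.05,0.05,0.05,0.05],
  "travel": [
    [0,0,0],
    [0,0,0],
    [0,0,0],
    [0,0,0],
    [0,0,0]
  ],
  "yaw": [0,0,0,0,0],
  "grip_force": 20
}}

```text
time_s: 6.55
position: [0.5161, 0.4268, 0.0781]
tool_rot: [[0.914, 0.407, 0.002], [0.407, -0.914, 0.002], [0.002, -0.001, -1.0]]
ft_force: [-0.5, 2.7, 5.7]
grip_width: 0.05
gripper_force: 2.9
```

{"op": "jog_arm", "data": {
  "hand": [0.085,0.085,0.085,0.085,0.085],
  "travel": [
    [0,0,0],
    [0,0,0],
    [0,0,0],
    [0,0,0],
    [0,0,0]
  ],
  "yaw": [0,0,0,0,0]
}}

```text
time_s: 7.18
position: [0.5158, 0.4261, 0.0771]
tool_rot: [[0.914, 0.407, -0.0], [0.407, -0.914, -0.0], [-0.0, 0.0, -1.0]]
ft_force: [0.5, -0.2, 0.6]
grip_width: 0.0849
gripper_force: 0.0
```

{"op": "jog_arm", "data": {
  "hand": [0.085,0.085,0.085,0.085,0.085],
  "travel": [
    [0,0,-0.006],
    [0,0,-0.006],
    [0,0,-0.005],
    [0,0,0],
    [0,0,0]
  ],
  "yaw": [0,0,0,0,0]
}}

```text
time_s: 7.8
position: [0.5159, 0.4262, 0.0603]
tool_rot: [[0.914, 0.407, 0.0], [0.407, -0.914, 0.0], [0.0, -0.0, -1.0]]
ft_force: [-0.3, -0.2, 0.1]
grip_width: 0.0851
gripper_force: 0.0
```

{"op": "jog_arm", "data": {
  "hand": [0.05,0.05,0.05,0.05,0.05],
  "travel": [
    [0,0,0],
    [0,0,0],
    [0,0,0],
    [0,0,0],
    [0,0,0]
  ],
  "yaw": [0,0,0,0,0],
  "grip_force": 30
}}

```text
time_s: 8.43
position: [0.5159, 0.4265, 0.0605]
tool_rot: [[0.914, 0.407, 0.0], [0.407, -0.914, 0.001], [0.001, -0.0, -1.0]]
ft_force: [-1.0, 2.3, 4.4]
grip_width: 0.0567
gripper_force: 33.4
```

```bash
python3 - <<'E'
from h import *
import pickle
o=env.observe();im=env.get_image("wrist")[:,:,::-1];pickle.dump((o,im),open("w4.pkl","wb"))
s=env.get_image("side")[:,:,::-1]
a=cv2.resize(s[190:260,200:270],(400,400),interpolation=cv2.INTER_CUBIC)
b=cv2.resize(im[110:270,175:335],(400,400),interpolation=cv2.INTER_CUBIC)
cv2.imwrite("pics/g2.png",cv2.convertScaleAbs(np.hstack([a,b]),alpha=1.4))
E
```

```text
(no output)
```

View pics/g2.png

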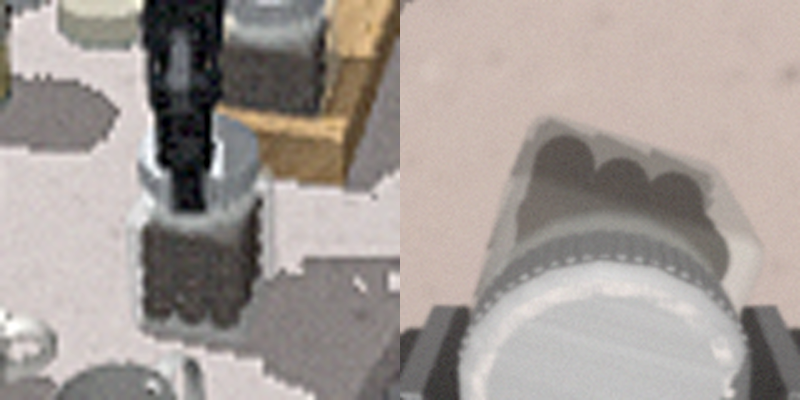

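The fingers now straddle the lid on both sides, with the tips at its lower edge, and the jar is upright. Next I lift and carry it over the other jar at more than 0.12 m.

{"op": "jog_arm", "data": {
  "hand": [0.05,0.05,0.05,0.05,0.05],
  "travel": [
    [0,0,0],
    [0,0,0.01],
    [0,0,0.03],
    [0,0,0.03],
    [0,0,0.03]
  ],
  "yaw": [0,0,0,0,0],
  "grip_force": 90
}}

```text
time_s: 9.15
position: [0.5156, 0.4254, 0.1603]
tool_rot: [[0.914, 0.406, -0.002], [0.406, -0.914, -0.002], [-0.002, 0.001, -1.0]]
ft_force: [0.5, 1.1, -4.0]
grip_width: 0.0554
gripper_force: 96.3
```

{"op": "jog_arm", "data": {
  "hand": [0.05,0.05,0.05,0.05,0.05],
  "travel": [
    [0,0,0.03],
    [0,0,0.01],
    [0,-0.01,0],
    [0,-0.03,0],
    [0,-0.04,0]
  ],
  "yaw": [0,0,0,0,0]
}}

```text
time_s: 9.78
position: [0.515, 0.3447, 0.1979]
tool_rot: [[0.913, 0.407, -0.003], [0.407, -0.913, -0.002], [-0.004, 0.0, -1.0]]
ft_force: [1.0, -0.5, -4.7]
grip_width: 0.055
gripper_force: 96.4
```

{"op": "jog_arm", "data": {
  "hand": [0.05,0.05,0.05,0.05,0.05],
  "travel": [
    [-0.005,-0.05,0],
    [-0.005,-0.05,0],
    [-0.005,-0.05,0],
    [-0.003,-0.04,0],
    [-0.002,-0.02,0]
  ],
  "yaw": [0,0,0,0,0]
}}

```text
time_s: 10.4
position: [0.4946, 0.1336, 0.1987]
tool_rot: [[0.914, 0.405, -0.003], [0.405, -0.914, -0.001], [-0.003, -0.001, -1.0]]
ft_force: [0.3, -0.6, -3.9]
grip_width: 0.0554
gripper_force: 96.5
```

{"op": "jog_arm", "data": {
  "hand": [0.05,0.05,0.05,0.05,0.05],
  "travel": [
    [0,0,0],
    [0,0,0],
    [0,0,0],
    [0,0,0],
    [0,0,0]
  ],
  "yaw": [0.06,0,0,0,0]
}}

```text
time_s: 11.02
position: [0.4958, 0.1363, 0.2]
tool_rot: [[0.888, 0.461, -0.0], [0.461, -0.888, -0.0], [-0.0, -0.0, -1.0]]
ft_force: [0.4, -0.1, -3.8]
grip_width: 0.0553
gripper_force: 96.6
```

```bash
python3 - <<'E'
from h import *
import pickle
o=env.observe();im=env.get_image("wrist")[:,:,::-1];pickle.dump((o,im),open("w5.pkl","wb"))
print(o["position"],o["ft_force"],o["grip_width"],proj((.557,.166,.036),o))
cv2.imwrite("pics/w5.png",cv2.convertScaleAbs(cv2.resize(im[:290],None,fx=1.56,fy=1.56,interpolation=cv2.INTER_CUBIC),alpha=1.3))
E
```

```text
[0.49575058 0.13633823 0.20003564] [ 0.38217419 -0.11225022 -3.82817525] 0.05527204579074563 [256.95968239 105.47647121]
```

View pics/w5.png

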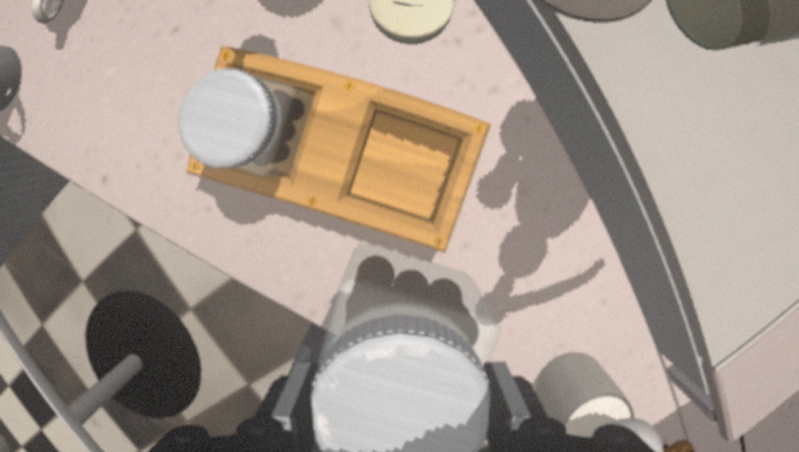

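The jar is held (3.8 N). At ×1.56 the block corners are at (225,46), (489,123), (447,250) and (188,172), and the well mouth is at about (375,100), (470,135), (437,220) and (342,195).

```bash
python3 - <<'E'
from h import *
import pickle
o,im=pickle.load(open("w5.pkl","rb"))
W=lambda u,v,z:onplane("wrist",u/1.56,v/1.56,z,o)[:2]
B=np.array([W(*p,.036) for p in [(225,46),(489,123),(447,250),(188,172)]])
for i in range(4):
    e=B[(i+1)%4]-B[i];print(B[i].round(4),np.linalg.norm(e).round(4),(np.degrees(np.arctan2(e[1],e[0]))%90).round(1))
C=B.mean(0);print("C",C,"well from block",C+.055*np.array([.158,-.987]))
print("mouth",np.mean([W(*p,.036) for p in [(375,100),(470,135),(437,220),(342,195)]],0))
lsd=cv2.createLineSegmentDetector(); g=cv2.cvtColor(np.ascontiguousarray(im),cv2.COLOR_BGR2GRAY)
for l in lsd.detect(g)[0][:,0]:
    u=l[[0,2]];v=l[[1,3]];L=np.hypot(u[1]-u[0],v[1]-v[0])
    blk=u.min()>110 and u.max()<320 and v.max()<165
    jar=u.min()>205 and u.max()<325 and v.min()>150 and v.max()<240
    if (blk and L>25) or (jar and L>14):
        z=.036 if blk else .2+.0245-.084-.018-.0  # tips~lid edge -> underside z; shoulder +.071
        z=.036 if blk else o["position"][2]+.0245-.084+.071
        p,q=[onplane("wrist",u[k],v[k],z,o)[:2] for k in(0,1)]
        print("blk" if blk else "jar",l.round(0),p.round(3),q.round(3),round(np.degrees(np.arctan2(*(q-p)[::-1]))%90,1),round(np.linalg.norm(q-p),3))
E
```

```text
[0.5814 0.3222] 0.1992 9.1
[0.6128 0.1255] 0.0963 10.4
[0.518  0.1081] 0.2026 9.5
[0.4845 0.3079] 0.0979 8.4
C [0.54918072 0.21592604] well from block [0.55787072 0.16164104]
mouth [0.56020792 0.16357758]
jar [248. 164. 253. 178.] [0.532 0.159] [0.527 0.153] 47.6 0.008
jar [225. 187. 230. 169.] [0.515 0.164] [0.525 0.166] 11.6 0.01
blk [238.  82. 225. 121.] [0.57  0.197] [0.526 0.189] 9.3 0.045
jar [293. 184. 302. 205.] [0.534 0.132] [0.525 0.122] 51.4 0.014
jar [282. 218. 254. 214.] [0.514 0.128] [0.509 0.143] 18.6 0.015
blk [275. 139. 291.  92.] [0.533 0.131] [0.588 0.14 ] 9.2 0.056
blk [226. 123. 273. 139.] [0.524 0.187] [0.533 0.133] 9.1 0.055
jar [244. 215. 225. 221.] [0.505 0.148] [0.497 0.155] 47.9 0.011
blk [250. 160. 204. 145.] [0.5   0.144] [0.491 0.199] 9.0 0.055
jar [299. 226. 278. 218.] [0.513 0.117] [0.512 0.13 ] 3.8 0.013
blk [201. 144. 177. 137.] [0.49  0.202] [0.486 0.231] 8.3 0.03
blk [158.  42. 204.  54.] [0.574 0.299] [0.583 0.244] 9.0 0.056
jar [225. 222. 210. 231.] [0.496 0.155] [0.488 0.16 ] 60.1 0.01
blk [238.  64. 266.  73.] [0.588 0.206] [0.593 0.174] 8.5 0.
[... 844 characters left out ...]
8. 214. 285. 202.] [0.52  0.121] [0.523 0.131] 74.0 0.01
jar [214. 218. 227. 208.] [0.496 0.162] [0.505 0.158] 65.9 0.01
jar [259. 201. 273. 203.] [0.517 0.144] [0.519 0.137] 18.4 0.008
jar [228. 207. 253. 200.] [0.505 0.158] [0.515 0.147] 43.9 0.015
jar [274. 203. 296. 215.] [0.519 0.136] [0.519 0.122] 86.9 0.014
blk [298. 100. 281. 147.] [0.583 0.13 ] [0.528 0.121] 9.0 0.055
jar [247. 194. 222. 205.] [0.517 0.152] [0.505 0.161] 52.5 0.015
blk [291.  89. 243.  72.] [0.591 0.142] [0.583 0.196] 8.7 0.054
jar [217. 191. 211. 209.] [0.511 0.167] [0.5   0.165] 9.1 0.012
jar [217. 181. 226. 159.] [0.516 0.169] [0.529 0.17 ] 3.8 0.013
jar [278. 168. 302. 176.] [0.538 0.144] [0.539 0.13 ] 7.4 0.014
```

{"op": "jog_arm", "data": {
  "hand": [0.05,0.05,0.05,0.05,0.05],
  "travel": [
    [0.02,0.01,0],
    [0.0235,0.0107,0],
    [0.02,0.006,-0.02],
    [0,0,-0.03],
    [0,0,-0.02]
  ],
  "yaw": [0,0,0,0,0]
}}

```text
time_s: 11.7
position: [0.559, 0.163, 0.1285]
tool_rot: [[0.887, 0.461, -0.002], [0.461, -0.887, -0.0], [-0.002, -0.001, -1.0]]
ft_force: [0.0, 0.4, -4.3]
grip_width: 0.0552
gripper_force: 96.5
```

{"op": "jog_arm", "data": {
  "hand": [0.05,0.05,0.05,0.05,0.05],
  "travel": [
    [0,0,-0.015],
    [0,0,-0.008],
    [0,0,0],
    [0,0,0],
    [0,0,0]
  ],
  "yaw": [0,0,0,0,0]
}}

```text
time_s: 12.32
position: [0.5596, 0.1629, 0.1078]
tool_rot: [[0.888, 0.461, 0.001], [0.461, -0.888, 0.0], [0.001, 0.0, -1.0]]
ft_force: [-0.7, -0.8, -4.2]
grip_width: 0.0555
gripper_force: 96.5
```

{"op": "jog_arm", "data": {
  "hand": [0.05,0.05,0.05,0.05,0.05],
  "travel": [
    [0,0,-0.003],
    [0,0,-0.003],
    [0,0,-0.003],
    [0,0,-0.002],
    [0,0,0]
  ],
  "yaw": [0,0,0,0,0]
}}

```text
time_s: 12.95
position: [0.5593, 0.1629, 0.096]
tool_rot: [[0.888, 0.461, -0.0], [0.461, -0.888, 0.0], [-0.0, -0.0, -1.0]]
ft_force: [0.2, -0.5, -3.2]
grip_width: 0.0556
gripper_force: 96.5
```

{"op": "jog_arm", "data": {
  "hand": [0.05,0.05,0.05,0.05,0.05],
  "travel": [
    [0,0,-0.002],
    [0,0,-0.002],
    [0,0,-0.002],
    [0,0,0],
    [0,0,0]
  ],
  "yaw": [0,0,0,0,0]
}}

```text
time_s: 13.58
position: [0.5594, 0.1629, 0.0902]
tool_rot: [[0.888, 0.461, 0.0], [0.461, -0.888, 0.0], [0.0, -0.0, -1.0]]
ft_force: [-0.4, 0.3, -3.2]
grip_width: 0.055
gripper_force: 96.5
```

```bash
python3 - <<'E'
from rig import env
o=env.observe();print(o["ft_force"],o["wrist_torque"],o["position"])
E
```

```text
[-0.37615859  0.25272821 -3.22201003] [ 0.00607694 -0.03960596 -0.00474774] [0.55935563 0.16289493 0.0901959 ]
```

Entering the well without contact.

{"op": "jog_arm", "data": {
  "hand": [0.05,0.05,0.05,0.05,0.05],
  "travel": [
    [0,0,-0.002],
    [0,0,-0.003],
    [0,0,-0.003],
    [0,0,0],
    [0,0,0]
  ],
  "yaw": [0,0,0,0,0]
}}

```text
time_s: 14.2
position: [0.559, 0.163, 0.0817]
tool_rot: [[0.888, 0.461, -0.001], [0.461, -0.888, 0.0], [-0.001, -0.001, -1.0]]
ft_force: [-0.1, 1.2, -4.9]
grip_width: 0.0553
gripper_force: 96.4
```

{"op": "jog_arm", "data": {
  "hand": [0.05,0.05,0.05,0.05,0.05],
  "travel": [
    [0,0,-0.003],
    [0,0,-0.004],
    [0,0,-0.003],
    [0,0,0],
    [0,0,0]
  ],
  "yaw": [0,0,0,0,0]
}}

```text
time_s: 14.82
position: [0.559, 0.1629, 0.0718]
tool_rot: [[0.888, 0.461, -0.001], [0.461, -0.888, -0.0], [-0.001, -0.0, -1.0]]
ft_force: [-0.1, 3.4, -6.0]
grip_width: 0.0554
gripper_force: 96.5
```

{"op": "jog_arm", "data": {
  "hand": [0.05,0.05,0.05,0.05,0.05],
  "travel": [
    [0,0,-0.003],
    [0,0,-0.002],
    [0,0,-0.001],
    [0,0,0],
    [0,0,0]
  ],
  "yaw": [0,0,0,0,0]
}}

```text
time_s: 15.45
position: [0.5594, 0.163, 0.0662]
tool_rot: [[0.888, 0.461, 0.0], [0.461, -0.888, 0.0], [0.0, -0.0, -1.0]]
ft_force: [-0.4, 5.6, -2.3]
grip_width: 0.0557
gripper_force: 96.9
```

{"op": "jog_arm", "data": {
  "hand": [0.05,0.05,0.05,0.05,0.05],
  "travel": [
    [0,0,-0.001],
    [0,0,-0.0005],
    [0,0,0],
    [0,0,0],
    [0,0,0]
  ],
  "yaw": [0,0,0,0,0]
}}

```text
time_s: 16.08
position: [0.5595, 0.1632, 0.0653]
tool_rot: [[0.888, 0.461, 0.001], [0.461, -0.888, 0.001], [0.001, 0.0, -1.0]]
ft_force: [-1.4, 5.9, 1.9]
grip_width: 0.0551
gripper_force: 97.5
```

{"op": "jog_arm", "data": {
  "hand": [0.05,0.05,0.05,0.05,0.05],
  "travel": [
    [0,0.001,-0.001],
    [0,0,-0.0005],
    [0,0,0],
    [0,0,0],
    [0,0,0]
  ],
  "yaw": [0,0,0,0,0]
}}

```text
time_s: 16.7
position: [0.5598, 0.1639, 0.0648]
tool_rot: [[0.887, 0.461, 0.002], [0.461, -0.887, -0.0], [0.002, 0.001, -1.0]]
ft_force: [-4.7, 4.6, 10.6]
grip_width: 0.0551
gripper_force: 98.4
```

```bash
python3 - <<'E'
from rig import env
o=env.observe();print(o["ft_force"],o["wrist_torque"],o["position"],o["q"])
E
```

```text
[-4.72640055  4.62823391 10.56772513] [ 0.60194604  0.88877911 -0.10921024] [0.55976362 0.16386473 0.06482503] [ 4.70653908e+00  3.29646692e+01  8.10615625e+01 -2.64854430e-02
  6.58496617e+01  6.72616140e+01]
```

Seated on the floor (underside about 4 mm, contact force 10 N). Now I ease the push and twist.

{"op": "jog_arm", "data": {
  "hand": [0.05,0.05,0.05,0.05,0.05],
  "travel": [
    [0,0,0.0013],
    [0,0,0],
    [0,0,0],
    [0,0,0],
    [0,0,0]
  ],
  "yaw": [0,0,0.05,0.08,0.08],
  "grip_force": 110
}}

```text
time_s: 17.32
position: [0.56, 0.164, 0.0653]
tool_rot: [[0.771, 0.637, 0.002], [0.637, -0.771, 0.0], [0.002, 0.001, -1.0]]
ft_force: [-2.7, 5.3, 7.4]
grip_width: 0.0545
gripper_force: 116.5
```

```bash
python3 - <<'E'
from rig import env
o=env.observe();print(o["ft_force"],o["wrist_torque"])
E
```

```text
[-2.73408612  5.28121697  7.38194072] [ 0.71139268  0.34234899 -0.46768899]
```

{"op": "jog_arm", "data": {
  "hand": [0.05,0.05,0.05,0.05,0.05],
  "travel": [
    [0,0,0],
    [0,0,0],
    [0,0,0.0003],
    [0,0,0],
    [0,0,0]
  ],
  "yaw": [0.1,0.1,0.1,0.1,0.05]
}}

```text
time_s: 17.95
position: [0.5594, 0.1648, 0.0659]
tool_rot: [[0.417, 0.909, 0.001], [0.909, -0.417, 0.002], [0.002, 0.0, -1.0]]
ft_force: [-5.9, 7.1, 11.1]
grip_width: 0.055
gripper_force: 116.8
```

```bash
python3 - <<'E'
from rig import env
import numpy as np
o=env.observe();R=o["tool_rot"];print(o["ft_force"],o["wrist_torque"],o["position"],np.degrees(np.arctan2(R[1,0],R[0,0]))-27.5)
E
```

```text
[-5.86535142  7.050248   11.12941466] [ 1.38808046  0.94348047 -0.42348599] [0.55943557 0.16475885 0.06585061] 37.84785340344658
```

{"op": "jog_arm", "data": {
  "hand": [0.05,0.05,0.05,0.05,0.05],
  "travel": [
    [0,0,0.0004],
    [0,0,0],
    [0,0,0],
    [0,0,0],
    [0,0,0]
  ],
  "yaw": [0.08,0.08,0.08,0.04,0]
}}

```text
time_s: 18.58
position: [0.5591, 0.1647, 0.0665]
tool_rot: [[0.151, 0.989, 0.0], [0.989, -0.151, 0.001], [0.001, 0.0, -1.0]]
ft_force: [-6.9, 6.4, 12.9]
grip_width: 0.0548
gripper_force: 117.1
```

```bash
cat > t.py <<'E'
from rig import env
import numpy as np
o=env.observe();R=o["tool_rot"];print(o["ft_force"],o["wrist_torque"],o["position"],np.degrees(np.arctan2(R[1,0],R[0,0]))-27.5)
E
python3 t.py
```

```text
[-6.89526245  6.37159016 12.94737798] [ 1.23219011  1.28126264 -0.09222915] [0.55906837 0.1647085  0.06645325] 53.82541883109964
```

{"op": "jog_arm", "data": {
  "hand": [0.05,0.05,0.05,0.05,0.05],
  "travel": [
    [0,0,0],
    [0,0,0],
    [0,0,0],
    [0,0,0],
    [0,0,0]
  ],
  "yaw": [0,0,0,0.03,0.03]
}}

```text
time_s: 19.2
position: [0.5589, 0.1648, 0.0664]
tool_rot: [[0.091, 0.996, 0.0], [0.996, -0.091, 0.002], [0.002, -0.0, -1.0]]
ft_force: [-6.5, 6.3, 13.8]
grip_width: 0.055
gripper_force: 117.1
```

```bash
python3 t.py
```

```text
[-6.50141062  6.29580796 13.78855052] [ 1.39873565  1.35444473 -0.20881999] [0.55889402 0.16480868 0.06643371] 57.27745890792373
```

{"op": "jog_arm", "data": {
  "hand": [0.05,0.05,0.05,0.05,0.05],
  "travel": [
    [0,0,0],
    [0,0,0],
    [0,0,0],
    [0,0,0],
    [0,0,0]
  ],
  "yaw": [0,0,0.03,0.03,0.03]
}}

```text
time_s: 19.82
position: [0.5588, 0.1648, 0.0664]
tool_rot: [[0.001, 1.0, -0.0], [1.0, -0.001, 0.002], [0.002, -0.0, -1.0]]
ft_force: [-8.2, 7.3, 13.4]
grip_width: 0.0546
gripper_force: 117.1
```

```bash
python3 t.py
```

```text
[-8.18650145  7.31772124 13.39690255] [ 1.38467706  1.37198082 -0.31247701] [0.55884922 0.16484053 0.06643968] 62.43295315542974
```

{"op": "jog_arm", "data": {
  "hand": [0.05,0.05,0.05,0.05,0.05],
  "travel": [
    [0,0,0.001],
    [0,0,0.001],
    [0,0,0],
    [0,0,0],
    [0,0,0]
  ],
  "yaw": [0,0,0,0,0]
}}

```text
time_s: 20.45
position: [0.559, 0.1641, 0.0673]
tool_rot: [[0.002, 1.0, -0.001], [1.0, -0.002, 0.0], [0.0, -0.001, -1.0]]
ft_force: [-4.7, 3.7, 3.3]
grip_width: 0.0552
gripper_force: 116.0
```

{"op": "jog_arm", "data": {
  "hand": [0.05,0.05,0.05,0.05,0.05],
  "travel": [
    [0,0,0.001],
    [0,0,0.001],
    [0,0,0],
    [0,0,0],
    [0,0,0]
  ],
  "yaw": [0,0,0,0,0]
}}

```text
time_s: 21.08
position: [0.5594, 0.1637, 0.0691]
tool_rot: [[0.002, 1.0, 0.0], [1.0, -0.002, -0.0], [-0.0, 0.0, -1.0]]
ft_force: [-0.2, 0.7, -1.7]
grip_width: 0.0547
gripper_force: 115.8
```

```bash
python3 t.py
```

```text
[-0.24154237  0.73813453 -1.71007106] [0.16096422 0.06569857 0.01633441] [0.55941524 0.16373007 0.06911927] 62.380189089923476
```

{"op": "jog_arm", "data": {
  "hand": [0.05,0.05,0.05,0.05,0.05],
  "travel": [
    [0,0,0.001],
    [0,0,0.001],
    [0,0,0],
    [0,0,0],
    [0,0,0]
  ],
  "yaw": [0,0,0,0,0]
}}

```text
time_s: 21.7
position: [0.5593, 0.1639, 0.0712]
tool_rot: [[0.002, 1.0, -0.0], [1.0, -0.002, 0.0], [0.0, -0.0, -1.0]]
ft_force: [-1.5, 0.6, -0.8]
grip_width: 0.0549
gripper_force: 115.9
```

```bash
python3 t.py;python3 t.py
```

```text
[-1.50026908  0.57599006 -0.815856  ] [0.13616801 0.20601551 0.01199297] [0.55927963 0.16391774 0.07119086] 62.389659645600744
[-1.50026908  0.57599006 -0.815856  ] [0.13616801 0.20601551 0.01199297] [0.55927963 0.16391774 0.07119086] 62.389659645600744
```

{"op": "jog_arm", "data": {
  "hand": [0.05,0.05,0.05,0.05,0.05],
  "travel": [
    [0,0,0.004],
    [0,0,0.008],
    [0,0,0.009],
    [0,0,0.007],
    [0,0,0]
  ],
  "yaw": [0,0,0,0,0]
}}

```text
time_s: 22.32
position: [0.5597, 0.1639, 0.0999]
tool_rot: [[0.002, 1.0, 0.002], [1.0, -0.002, 0.0], [0.0, 0.002, -1.0]]
ft_force: [-0.5, 0.3, -0.1]
grip_width: 0.0551
gripper_force: 116.0
```

{"op": "jog_arm", "data": {
  "hand": [0.05,0.05,0.05,0.05,0.05],
  "travel": [
    [0,0,0],
    [0,0,0],
    [0,0,0],
    [0,0,0],
    [0,0,0]
  ],
  "yaw": [0,0,0,0,0]
}}

```text
time_s: 22.95
position: [0.5593, 0.1639, 0.0991]
tool_rot: [[0.002, 1.0, -0.0], [1.0, -0.002, -0.0], [-0.0, -0.0, -1.0]]
ft_force: [-0.2, 0.0, -1.1]
grip_width: 0.0549
gripper_force: 116.0
```

```bash
python3 t.py; python3 - <<'E'
from h import *
im=env.get_image("wrist")[:,:,::-1];s=env.get_image("side")[:,:,::-1]
a=cv2.resize(s[150:230,210:290],(400,400),interpolation=cv2.INTER_CUBIC)
b=cv2.resize(im[90:270,165:345],(400,400),interpolation=cv2.INTER_CUBIC)
cv2.imwrite("pics/f.png",cv2.convertScaleAbs(np.hstack([a,b]),alpha=1.4))
E
```

```text
[-0.22694747  0.03531937 -1.05940206] [ 0.02847982 -0.03807213 -0.01557846] [0.5593178  0.16386363 0.09914432] 62.385319330777676
```

View pics/f.png

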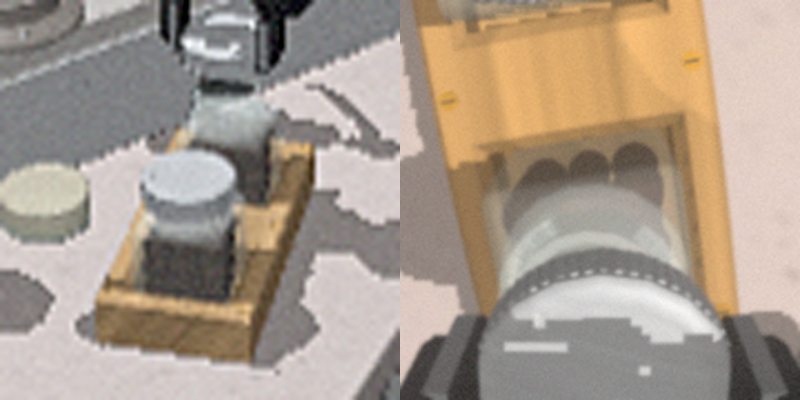

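The lid is held level in the gripper with a clear gap above the jar's mouth, and the jar stands seated in its well. Handing in.

```bash
python3 -c "
from rig import env
print(env.close_job())"
```

```text
the job is handed in; nothing more can be done
None
```

The jar is seated in the empty well, its lid is unscrewed (the gripper turned about 62°) and held level roughly 2 cm above the mouth, and the job was handed in at about 23 s of the 61 s allowed; no verdict came back.

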